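Raise the counterweighted bar and push the tool tote into its bay

ROBOT

A 6-joint arm with a two-finger parallel gripper is mounted at the origin on the work surface. World frame = base frame: x ahead of the robot, y to its left, z up, the work surface at z = 0. Lengths are in m, angles in rad, forces in N, time in s.
With the tool pointing down it reaches from about 0.25 to 0.775 m from the base axis. Payload 4 kg.
Tool frame: the origin (TCP) lies at the centre of the arm's flange, where the gripper is bolted on; the fingertips stand ahead of it and the grasp point (between the pads) lies 180 mm ahead of it (robot.tcp_to_tips is the z of the fingertips in the tool frame, in m); z points along the fingers, y is the direction in which the jaws open and shut (so a half turn about z gives the same grasp; the last joint's range is limited). The gripper opens to 94 mm and grips with 3 to 60 N. Pads are 16 mm wide; open, the fingers measure 119 mm over their backs; the gripper's body (75 mm by 177 mm) begins 78 mm behind the grasp point.
Start: joints at [1.028, 0.087, 1.371, -0, 1.684, -0.103], TCP at [0.234, 0.498, 0.405] pointing down, gripper open.
Joint ranges: [-3.1, 3.1], [-0.76, 2.03], [0.27, 2.55], [-1.08, 4.22], [0.17, 2.65], [-2.57, 2.57]. Speed limits (rad/s): [2.79, 2.79, 3.14, 3.14, 3.14, 3.14].

INTERFACE

Orientations are given as [roll, pitch, yaw] about the fixed x, y, z axes, in that order (R = Rz(yaw) Ry(pitch) Rx(roll)).
In Python, from bench import robot gives the robot as it stands.
- The arm moves only by the tool move_arm, never from a script. Its argument "increments" is a list that holds one entry, the list of rows, each a list of 7 numbers: the opening, from 0 (shut) to 1 (fully open), then the shift along the tool's x, y, z as a fraction of full scale, then the turn, a rotation vector about the tool's x, y, z as a fraction of full scale. In form: [[[jaw, dx, dy, dz, rx, ry, rz], ...]]. A call has 1 to 8 rows; each row is the pose to reach, as a shift and turn from the pose commanded when the call began, along the tool's axes at that moment; what a row does not reach only later rows make up. Full scale, the value 1, is 0.1 m for a shift and pi/2 rad for a turn. A row lasts 1/12 s, in which the tool goes at most 41.7 mm and 7.16 degrees, less where a joint would pass 70% of its speed; a pose out of reach is approached as far as the arm can. A call with a number of a shift or a turn outside -1 to 1 is refused whole. A call with a gripper value outside its range is refused whole. The fingers move at their own pace and stop on an object; the grip force is fixed at half the most. Time passes only in rows, so rows that repeat a pose let the fingers close. It gives the time, the measured TCP pose, the force and the opening at its end, in the units of the state.
- robot.get_obs(): the state, without advancing time (a new reading comes with each control period).
- robot.snapshot(name): name is "scene" or "top" or "wrist"; returns (picture, depth): 384x512x3 uint8, red, green, blue; 384x512 float32, m along the optical axis (not along the pixel's ray), 0 where there is no reading.
- robot.camera_params(name): a dict with "mtx" (3x3 intrinsics, pixels), "k1" (the pictures are not rectified: a ray, as slopes to the right and down, at radius r is drawn at 1 + k1 r^2 times it, then the intrinsics apply), "R" (3x3) and "t" (3): a world point X has camera coordinates R X + t. Camera axes: x right, y down, z forward; pixel columns grow to the right and rows downward; lengths in m; the calibration is good to about 2 mm. A picture is of the moment at which its call begins: read the wrist's pose just before it. camera_params takes no time and is no camera call; for the wrist camera it gives the pose at the moment of the call.
- robot.close_job(): hands the job in, once; it reports no verdict.
The state is a dict: "time": time; "joint_positions": joint angles; "qvel": joint speeds; "joint_torque": joint torques, N m; "tool_pos": TCP position; "ee_rot": TCP orientation; "wrist_force": force on the tool from outside, world axes, zero at the start; "wrist_torque": the same for the moment, N m; "width": finger opening in m.
Only numpy, scipy, OpenCV 4.12 (cv2) and the standard library are available. Lean on these libraries where they do the work, as an engineer would, in place of code of your own. Each camera call takes 0.05 s, during which the arm holds its last target.

TASK

On the shed workbench, push the counterweighted steel bar up past its balance point so that it stays raised on its own, in a steady push without flinging it. Then push the wooden tool tote along the bench under the raised bar, all the way into its bay until it meets the back board. Only push with the fingers: do not lift, tip or carry the tote, and leave the mug, bottle and jar where they stand.

Things in the scene. Friction and masses are not known exactly. Their poses are not given: they have to be found in the camera images.
- bay: Wooden bay fixed to the bench. Origin on the bench, mid-entrance, on the bar's line; x points into the bay, y left, z up. Guide walls 12 mm thick, 50 high, from x = 15 to 132 mm, inner faces at y = +-72.5 mm, flared outward 0.45 rad before that to x = -25 mm; inner face of the back board at x = 120 mm (80 high). No floor: the tote slides on the bench. Rest post 30 x 14 mm, 79 high, at x = 0, y = 100 mm.
- bar_pivot (a point): Pivot of the bar, fixed at x = 0, y = -125, z = 90 mm in the bay's frame, on the near side of a wooden post (26 mm in x by 32 mm in y, 140 mm high, centre x = 29, y = -125 mm) to the right of the entrance.
- bar (a joint): Angle (rad) of the steel bar about the bay's x axis: 0 = level across the entrance, its left part on the rest post; grows as the free left end rises; stop at 1.85, leaning a little outward. Balance is at about 0.8: below it the bar falls back, above it it goes to the stop by itself (under 2 rad/s) and stays. About 1.5 N up at the free end lifts it. Bar: 8 mm thick in x, 22 high, free end 285 mm from pivot.
- bar_push (a point): Mid-width point on the bar's underside, 265 mm from the pivot, 20 mm from the free end; moves with the bar. Lowered it is 79 mm above the bench; the last 53 mm of bar, beyond the rest post, have nothing beneath, so fingers can reach under from the robot's side.
- bar_weight (a point): Centre of the bar's counterweight, a steel disc 52 mm across, 28 mm thick in x, on a stem 16 mm wide and 90 mm long that stands at right angles on the bar, 20 mm to the right of the pivot. Disc centre 85 mm up the stem. As the bar rises it swings down to the right, to about 45 mm above the bench. Bar with weight: 0.98 kg.
- tote: Loose open wooden tool tote, 90 mm (x) by 100 mm (y), walls 90 high; dowel handle (14 mm thick, along y, axis 116 mm up) on two 24 mm uprights mid-length; 0.4 to 0.85 kg. Origin: centre of underside; x points to the bay within 0.2 rad. Stands on the bench before the entrance, too tall for the lowered bar. Home: origin at x = 75 mm in the bay's frame, 22 mm clear each side.
- mug: White mug, 76 mm diameter, 80 mm high, beyond the bar's free end to the left. Origin at the centre of its underside. Bystander.
- bottle: Yellow bottle with black cap, 68 mm diameter, 150 mm high, right of the bay. Origin at the centre of its underside. Bystander.
- jar: Glass jar with steel lid, 56 mm diameter, 70 mm high, right of the tote. Origin at the centre of its underside. Bystander.
Not all that is in view belongs to the job. Of the things that look like the tote, the largest one is meant.

How it is judged:
By the outcome, as a careful person would: the job done as asked, in the order asked, and still so for the second after the job is handed in, with the robot touching nothing.
It also fails if it takes over 58 s, if anything falls off the work surface, if the arm or the gripper's body presses on something with over 40 N, if the wrist force passes 120 N, or if a joint passes its speed limit or range.

## Working session

There is one attempt and no reset: what is moved stays moved. The work goes in short steps, Python scripts to look and compute and a tool call to move; the robot and the scene stay as the last step left them, time stands still between calls to the robot, and variables do not carry over. Pictures are saved under pics/ and viewed, and the job is handed in when it is done.

Besides the shell and the picture viewer there is one more tool, called as name(argument=value, ...), one argument or row to a line, values as JSON. move_arm: Moves the arm, as the interface text tells. Its arguments: {"type":"object","properties":{"increments":{"type":"array","items":{"type":"array","items":{"type":"array","items":{"type":"number","minimum":-1,"maximum":1}}}}},"required":["increments"]}

```bash
mkdir -p pics; ls
python3 - <<'E'
from bench import robot
import cv2, numpy as np
print(robot.get_obs())
print(robot.tcp_to_tips)
for n in ["scene","top"]:
    p,d=robot.snapshot(n); cv2.imwrite(f"pics/{n}0.png",p[:,:,::-1]); np.save(f"pics/{n}0.npy",d)
    cp=robot.camera_params(n); print(n,cp)
    np.savez(f"pics/{n}0cam.npz",**cp)
E
```

```text
pics
{'time': 0.0, 'joint_positions': array([ 1.02788716e+00,  8.79541131e-02,  1.37223373e+00, -2.57094387e-05,
        1.68356913e+00, -1.03114457e-01]), 'qvel': array([0.0002299 , 0.00091787, 0.00152306, 0.00040329, 0.00186232,
       0.00042144]), 'joint_torque': array([ 1.02149632e-03, -3.40181315e+01, -3.02432477e+01,  7.19210389e-02,
        3.29029234e-02, -1.76669510e-04]), 'tool_pos': array([0.23412456, 0.49756354, 0.40351459]), 'ee_rot': array([-3.13943720e+00, -1.97360585e-04,  2.70179486e+00]), 'wrist_force': array([ 0.08412153, -0.16867435, -0.06334615]), 'wrist_torque': array([-0.00726883,  0.02040708, -0.04328997]), 'width': 0.09393852345325043}
0.1992
scene {'mtx': array([[365.11061261,   0.        , 251.36554874],
       [  0.        , 365.11061261, 189.92578045],
       [  0.        ,   0.        ,   1.        ]]), 'k1': -0.08198410124987633, 'R': array([[ 0.14032545,  0.99008223,  0.00677802],
       [ 0.63182853, -0.08427488, -0.77051311],
       [-0.76230013,  0.11240515, -0.63738811]]), 't': array([-0.05986575, -0.25214881,  1.43782229])}
top {'mtx': array([[392.46415342,   0.        , 255.7420156 ],
       [  0.        , 392.46415342, 192.20761059],
       [  0.        ,   0.        ,   1.        ]]), 'k1': -0.06683759507105519, 'R': array([[-0.02260902, -0.99948305, -0.02285768],
       [-0.9974755 ,  0.02409129, -0.0668    ],
       [ 0.06731614,  0.02128969, -0.99750453]]), 't': array([0.02564765, 0.54582907, 1.11589178])}
```

View pics/scene0.png

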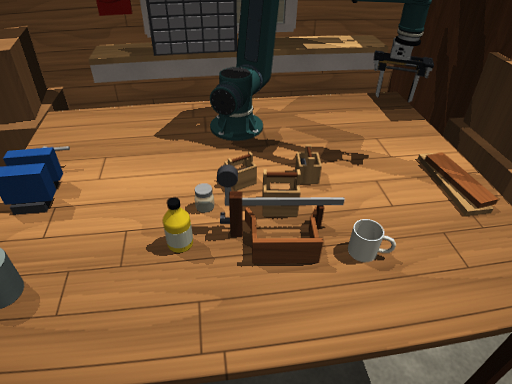

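View pics/top0.png

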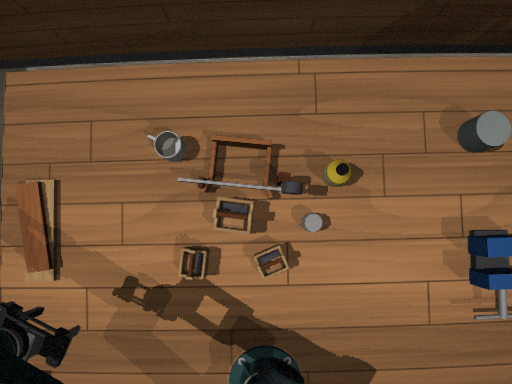

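The top view has +x up and +y left. The bay and bar are near (240,170) px, the largest tote at (234,215), two smaller decoy totes at (194,263) and (270,261), the mug at (168,145), the bottle at (338,172) and the jar at (313,222).

```bash
cat > h.py <<'E'
import numpy as np, cv2
from bench import robot
def cam(n):
    c=np.load(f"pics/{n}0cam.npz"); return dict(c)
def ray(c,u,v):
    m=c['mtx']; x=(u-m[0,2])/m[0,0]; y=(v-m[1,2])/m[1,1]
    d=np.array([[c['k1'] ,0,0,0]]).ravel()
    p=cv2.undistortPoints(np.array([[[u,v]]],float),m,np.array([float(c['k1']),0,0,0]))[0,0]
    return np.array([p[0],p[1],1.])
def onz(c,u,v,z):
    r=c['R'].T@ray(c,u,v); o=-c['R'].T@c['t']
    return o+r*(z-o[2])/r[2]
def bydepth(c,u,v,dep):
    return c['R'].T@(ray(c,u,v)*dep-c['t'])
def proj(c,X):
    X=np.atleast_2d(X).astype(float)
    return cv2.projectPoints(X,cv2.Rodrigues(c['R'])[0],c['t'],c['mtx'],np.array([float(c['k1']),0,0,0]))[0][:,0]
E
python3 - <<'E'
import cv2
t=cv2.imread("pics/top0.png"); c=t[125:285,140:360]; 
cv2.imwrite("pics/top0c.png",cv2.resize(c,None,fx=3.6,fy=3.6,interpolation=cv2.INTER_CUBIC))
t=cv2.imread("pics/scene0.png"); c=t[150:275,150:400]; 
cv2.imwrite("pics/scene0c.png",cv2.resize(c,None,fx=3.2,fy=3.2,interpolation=cv2.INTER_CUBIC))
E
```

```text
(no output)
```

View pics/top0c.png

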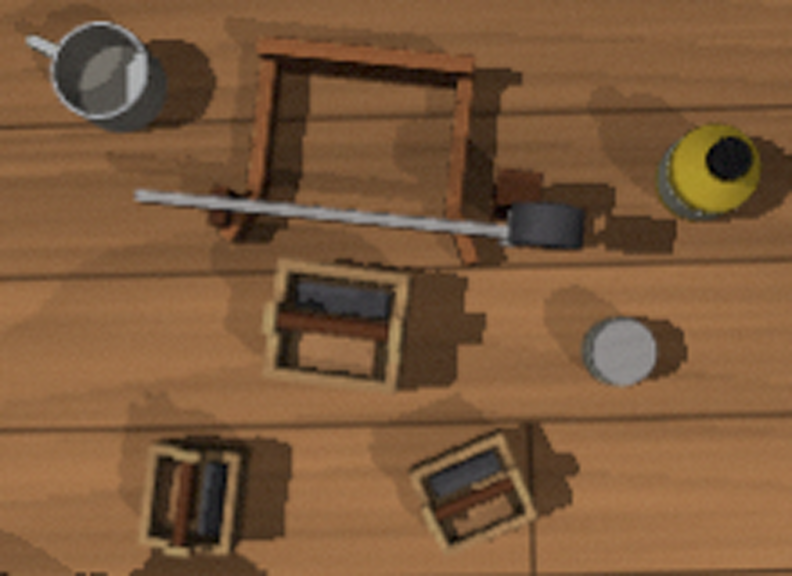

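View pics/scene0c.png

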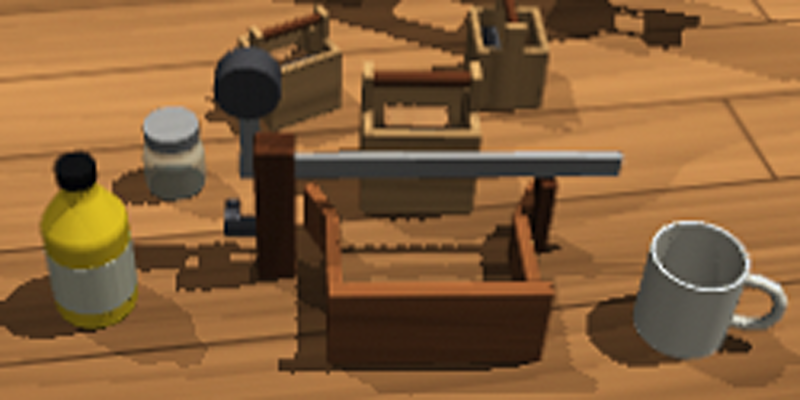

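Run:
```python
from h import *
from scipy.optimize import least_squares
c=cam("top"); d=np.load("pics/top0.npy")
P=lambda u,v:np.array([(u+.5)/3.6-.5+140,(v+.5)/3.6-.5+125])
def fit(obj,pix,x0):
    def f(q):
        cs,s=np.cos(q[2]),np.sin(q[2]); o=np.array(obj)/1000
        W=np.c_[q[0]+cs*o[:,0]-s*o[:,1],q[1]+s*o[:,0]+cs*o[:,1],o[:,2]]
        return (proj(c,W)-np.array(pix)).ravel()
    r=least_squares(f,x0); print(r.x,np.round(r.fun,1)); return r.x
bay=fit([(0,160,101),(132,84.5,80),(132,-84.5,80)],[P(136,195),P(258,42),P(473,57)],[.55,0,0])
tote=fit([(45,50,90),(45,-50,90),(-45,-50,90),(-45,50,90)],[P(279,260),P(410,268),P(397,390),P(267,380)],[.4,0,0])
cs,s=np.cos(bay[2]),np.sin(bay[2]);R=np.array([[cs,-s],[s,cs]])
print("tote in bay",R.T@(tote[:2]-bay[:2]),tote[2]-bay[2])
for n,u,v,z in [("mug",100,70,.08),("jar",622,352,.07),("cap",729,157,.15),("small1",192,497,.08),("small2",473,490,.08),("disc l",510,225,.09),("barend",136,195,.101)]:
    p=P(u,v); w=onz(c,*p,z); print(n,np.round(w,3),"bay",np.round(R.T@(w[:2]-bay[:2]),3), d[int(round(p[1])),int(round(p[0]))], np.round(bydepth(c,*p,d[int(round(p[1])),int(round(p[0]))]),3))
```

```text
[ 0.56206034  0.06377358 -0.11591771] [-0.2  0.6 -0.4 -0.9  0.6  0.2]
[ 0.48189139  0.07266803 -0.10537541] [-0.5 -0.2 -0.2  0.6  0.7 -0.  -0.1 -0.4]
tote in bay [-0.08065965 -0.00043744] 0.010542302587074587
mug [0.682 0.254 0.08 ] bay [0.097 0.203] 1.1637222 [0.697 0.273 0.005]
jar [ 0.456 -0.142  0.07 ] bay [-0.081 -0.216] 1.0750401 [ 0.456 -0.142  0.069]
cap [ 0.594 -0.213  0.15 ] bay [ 0.063 -0.271] 0.9992795 [ 0.593 -0.212  0.152]
small1 [0.354 0.187 0.08 ] bay [-0.221  0.098] 1.1240821 [0.347 0.198 0.019]
small2 [ 0.355 -0.026  0.08 ] bay [-0.195 -0.113] 1.1336981 [ 0.347 -0.027  0.005]
disc l [ 0.554 -0.058  0.09 ] bay [ 0.006 -0.122] 0.97088015 [ 0.546 -0.054  0.181]
barend [0.582 0.222 0.101] bay [0.002 0.16 ] 1.060991 [0.582 0.223 0.099]
```

move_arm(
  increments=[
    [[0, 0, 0, 0, 0, -0.08, 0], [0, 0, 0, 0, 0, -0.16, 0], [0, 0, 0, 0, 0, -0.24, 0], [0, 0, 0, 0, 0, -0.31, 0], [0, 0, 0, 0, 0, -0.39, 0], [0, 0, 0, 0, 0, -0.47, 0], [0, 0, 0, 0, 0, -0.54, 0], [0, 0, 0, 0, 0, -0.61, 0]],
  ],
)

```text
time: 0.77
tool_pos: [0.2338, 0.4978, 0.4043]
ee_rot: [-3.14, 0.963, 2.704]
wrist_force: [0.8, -0.6, -0.0]
width: 0.0444
```

```bash
cat > st.py <<'E'
from h import *
from scipy.spatial.transform import Rotation as Ro
bay=np.array([0.56206,0.06377,-0.1159])
def B(x,y,z):
    c,s=np.cos(bay[2]),np.sin(bay[2]); return np.array([bay[0]+c*x-s*y,bay[1]+s*x+c*y,z])
def toB(w):
    c,s=np.cos(bay[2]),np.sin(bay[2]); d=np.array(w[:2])-bay[:2]; return np.array([c*d[0]+s*d[1],-s*d[0]+c*d[1],w[2]])
def obs():
    o=robot.get_obs(); R=Ro.from_euler('xyz',o['ee_rot']); p=o['tool_pos']
    tip=p+R.as_matrix()@[0,0,robot.tcp_to_tips]
    print('t',round(o['time'],2),'q',np.round(o['joint_positions'],3),'tcp',np.round(p,4),'zdir',np.round(R.as_matrix()[:,2],3),'rpy',np.round(o['ee_rot'],3),'F',np.round(o['wrist_force'],2),'w',round(o['width'],4))
    print('  tip bay',np.round(toB(tip),4),'grasp bay',np.round(toB(p+R.as_matrix()@[0,0,.18]),4))
    return o,R,p
E
python3 -c "
from st import *;obs()"
```

```text
t 0.77 q [ 1.254  0.14   1.443 -0.959  1.664  0.079] tcp [0.2338 0.4978 0.4043] zdir [ 0.743 -0.349 -0.571] rpy [-3.14   0.963  2.704] F [ 0.83 -0.59 -0.03] w 0.0444
  tip bay [-0.2212  0.3412  0.2906] grasp bay [-0.2361  0.3462  0.3015]
```

```bash
cat >> st.py <<'E'
def go(x,y,z,d=.18):
    "tool-frame shift in full-scale units to bring the point d ahead of TCP to bay x,y,z (m)"
    o,R,p=obs(); M=R.as_matrix()
    print('  shift',np.round(M.T@(B(x,y,z)-p-M@[0,0,d])/0.1,3))
E
python3 - <<'E'
from st import *
go(-.08,.165,.11)
c=cam("top"); d=np.load("pics/top0.npy")
for u,v in [(182,500),(182,480),(150,450),(235,450),(470,500)]:
    U,V=(u+.5)/3.6-.5+140,(v+.5)/3.6-.5+125
    dd=d[int(round(V))-1:int(round(V))+2,int(round(U))-1:int(round(U))+2].min()
    print(toB(bydepth(c,U,V,dd)))
E
```

```text
t 0.77 q [ 1.254  0.14   1.443 -0.959  1.664  0.079] tcp [0.2338 0.4978 0.4043] zdir [ 0.743 -0.349 -0.571] rpy [-3.14   0.963  2.704] F [ 0.83 -0.59 -0.03] w 0.0444
  tip bay [-0.2212  0.3412  0.2906] grasp bay [-0.2361  0.3462  0.3015]
  shift [ 0.4   -1.221  2.782]
[-0.22176314  0.10263788  0.09572671]
[-0.20658141  0.10346966  0.0993805 ]
[-0.18955667  0.13515162  0.07223611]
[-0.18334991  0.07047181  0.07012666]
[-0.20080531 -0.11069731  0.0965737 ]
```

move_arm(
  increments=[
    [[0, 0.03, -0.1, 0.23, 0, 0, 0], [0, 0.06, -0.2, 0.46, 0, 0, 0], [0, 0.1, -0.3, 0.7, 0, 0, 0], [0, 0.13, -0.41, 0.93, 0, 0, 0], [0, 0.13, -0.41, 0.93, 0, 0, 0]],
  ],
)

```text
time: 1.18
tool_pos: [0.2792, 0.4284, 0.3358]
ee_rot: [-3.126, 0.957, 2.711]
wrist_force: [0.2, 0.1, -1.5]
width: 0.0107
```

move_arm(
  increments=[
    [[0, 0.03, -0.1, 0.23, 0, 0, 0], [0, 0.06, -0.2, 0.46, 0, 0, 0], [0, 0.1, -0.3, 0.7, 0, 0, 0], [0, 0.13, -0.41, 0.93, 0, 0, 0], [0, 0.13, -0.41, 0.93, 0, 0, 0]],
  ],
)

```text
time: 1.6
tool_pos: [0.3235, 0.3626, 0.2732]
ee_rot: [-3.13, 0.956, 2.708]
wrist_force: [-0.8, -0.4, -0.9]
width: 0.0004
```

Run:
```python
from st import *
go(-.08,.165,.11)
```

```text
t 1.6 q [ 0.978  0.032  1.832 -1.001  1.288  0.156] tcp [0.3235 0.3626 0.2732] zdir [ 0.737 -0.354 -0.576] rpy [-3.13   0.956  2.708] F [-0.81 -0.38 -0.88] w 0.0004
  tip bay [-0.1176  0.2162  0.1584] grasp bay [-0.1324  0.2213  0.1694]
  shift [ 0.097 -0.361  0.898]
```

```bash
cat >> st.py <<'E'
def gor(x,y,z,rv,d=.18):
    o,R,p=obs(); M=R.as_matrix(); R2=(R*Ro.from_rotvec(np.array(rv)*np.pi/2)).as_matrix()
    print('  shift',np.round(M.T@(B(x,y,z)-p-R2@[0,0,d])/0.1,3),'newz bay az',np.degrees(np.arctan2(R2[1,2],R2[0,2])-bay[2]),'down',np.degrees(np.arcsin(-R2[2,2])),'jaw',np.round(R2[:,1],3))
E
python3 - <<'E'
from st import *
gor(-.08,.165,.11,[0,.11,0])
gor(-.08,.165,.11,[0.04,.11,0.04])
E
```

```text
t 1.6 q [ 0.978  0.032  1.832 -1.001  1.288  0.156] tcp [0.3235 0.3626 0.2732] zdir [ 0.737 -0.354 -0.576] rpy [-3.13   0.956  2.708] F [-0.81 -0.38 -0.88] w 0.0004
  tip bay [-0.1176  0.2162  0.1584] grasp bay [-0.1324  0.2213  0.1694]
  shift [-0.213 -0.361  0.925] newz bay az -19.13491564976977 down 45.103032563179674 jaw [ 0.429  0.903 -0.007]
t 1.6 q [ 0.978  0.032  1.832 -1.001  1.288  0.156] tcp [0.3235 0.3626 0.2732] zdir [ 0.737 -0.354 -0.576] rpy [-3.13   0.956  2.708] F [-0.81 -0.38 -0.88] w 0.0004
  tip bay [-0.1176  0.2162  0.1584] grasp bay [-0.1324  0.2213  0.1694]
  shift [-0.216 -0.258  0.928] newz bay az -23.769855623287985 down 45.09656130063634 jaw [0.507 0.862 0.001]
```

move_arm(
  increments=[
    [[0, -0.05, -0.09, 0.23, 0, 0.03, 0], [0, -0.1, -0.18, 0.46, 0, 0.06, 0], [0, -0.16, -0.27, 0.7, 0, 0.09, 0], [0, -0.21, -0.36, 0.92, 0, 0.11, 0], [0, -0.21, -0.36, 0.92, 0, 0.11, 0]],
  ],
)

```text
time: 2.02
tool_pos: [0.3886, 0.2939, 0.2408]
ee_rot: [-3.141, 0.785, 2.699]
wrist_force: [-0.3, -0.6, 0.1]
width: 0.0004
```

Run:
```python
from st import *
go(-.065,.165,.045)
p,d=robot.snapshot("scene"); cv2.imwrite("pics/scene1.png",cv2.resize(p[100:280,140:400,::-1],None,fx=3,fy=3))
```

```text
t 2.02 q [ 0.734  0.005  1.888 -0.84   1.07  -0.038] tcp [0.3886 0.2939 0.2408] zdir [ 0.638 -0.304 -0.707] rpy [-3.141  0.785  2.699] F [-0.34 -0.56  0.12] w 0.0004
  tip bay [-0.0657  0.1631  0.0999] grasp bay [-0.0785  0.1675  0.1135]
  shift [0.388 0.021 0.58 ]
```

View pics/scene1.png

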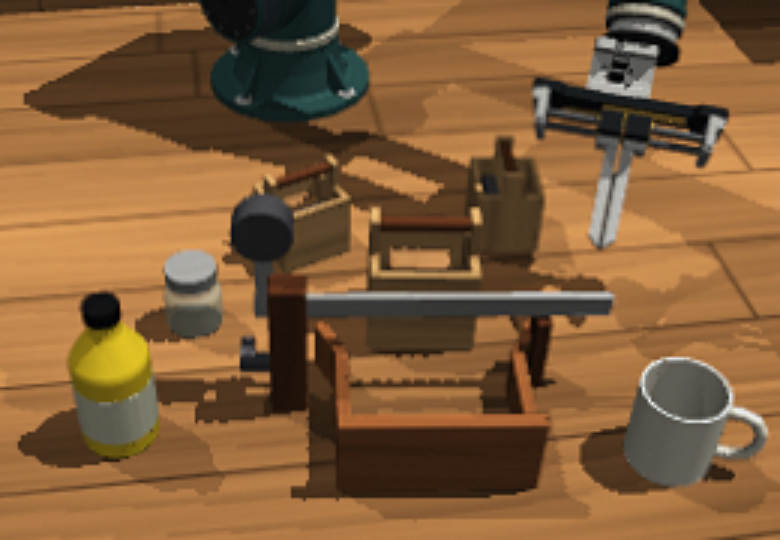

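move_arm(
  increments=[
    [[0, 0.09, 0.0, 0.14, 0, 0, 0], [0, 0.18, 0.0, 0.27, 0, 0, 0], [0, 0.27, 0.0, 0.4, 0, 0, 0], [0, 0.35, 0.0, 0.54, 0, 0, 0], [0, 0.35, 0, 0.54, 0, 0, 0]],
  ],
)

```text
time: 2.48
tool_pos: [0.3983, 0.2904, 0.1758]
ee_rot: [-3.137, 0.784, 2.707]
wrist_force: [-0.2, -0.2, -1.1]
width: 0.0006
```

Run:
```python
from st import *
go(.005,.142,.05)
```

```text
t 2.48 q [ 0.714  0.107  1.933 -0.909  0.959  0.074] tcp [0.3983 0.2904 0.1758] zdir [ 0.638 -0.302 -0.708] rpy [-3.137  0.784  2.707] F [-0.22 -0.19 -1.09] w 0.0006
  tip bay [-0.0557  0.1611  0.0347] grasp bay [-0.0685  0.1655  0.0483]
  shift [-0.559  0.01   0.533]
```

move_arm(
  increments=[
    [[0, -0.14, 0, 0.13, 0, 0, 0], [0, -0.28, 0, 0.26, 0, 0, 0], [0, -0.42, 0, 0.4, 0, 0, 0], [0, -0.56, 0.01, 0.53, 0, 0, 0], [0, -0.56, 0.01, 0.53, 0, 0, 0], [0, -0.56, 0.01, 0.53, 0, 0, 0]],
  ],
)

```text
time: 2.98
tool_pos: [0.4695, 0.2586, 0.1809]
ee_rot: [3.14, 0.786, 2.7]
wrist_force: [-1.0, -0.3, -0.2]
width: 0.0008
```

Run:
```python
from st import *
o,R,p=obs(); M=R.as_matrix()
c,s=np.cos(bay[2]),np.sin(bay[2]); Rb=np.array([[c,-s,0],[s,c,0],[0,0,1]])
# axes of bay y,z in tool units
print('bay x',np.round(M.T@Rb[:,0],3),'bay y',np.round(M.T@Rb[:,1],3),'z',np.round(M.T@[0,0,1],3))
for n in ["scene","wrist"]:
  p,d=robot.snapshot(n); 
  if n=="scene": p=p[120:270,150:390]
  cv2.imwrite(f"pics/{n}2.png",cv2.resize(p[:,:,::-1],None,fx=3 if n=="scene" else 1.5,fy=3 if n=="scene" else 1.5))
```

```text
t 2.98 q [ 0.567  0.159  1.861 -0.903  0.865 -0.042] tcp [0.4695 0.2586 0.1809] zdir [ 0.641 -0.301 -0.707] rpy [3.14  0.786 2.7  ] F [-0.99 -0.34 -0.24] w 0.0008
  tip bay [0.0192 0.1381 0.0401] grasp bay [0.0063 0.1424 0.0537]
bay x [-0.67   0.318  0.671] bay y [ 0.226  0.948 -0.224] z [-0.708  0.001 -0.707]
```

View pics/scene2.png

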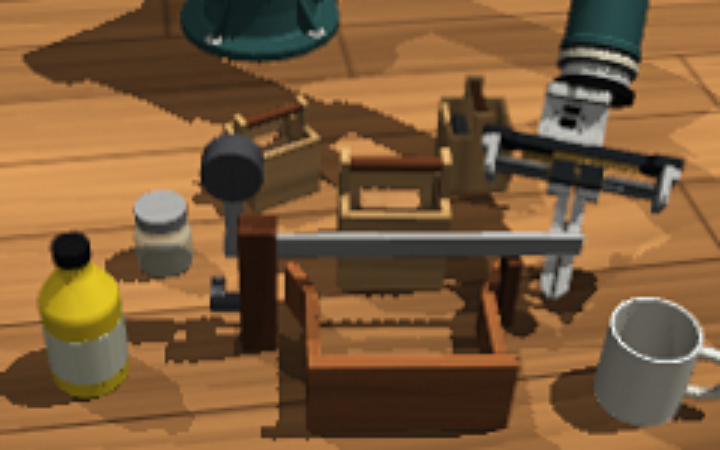

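View pics/wrist2.png

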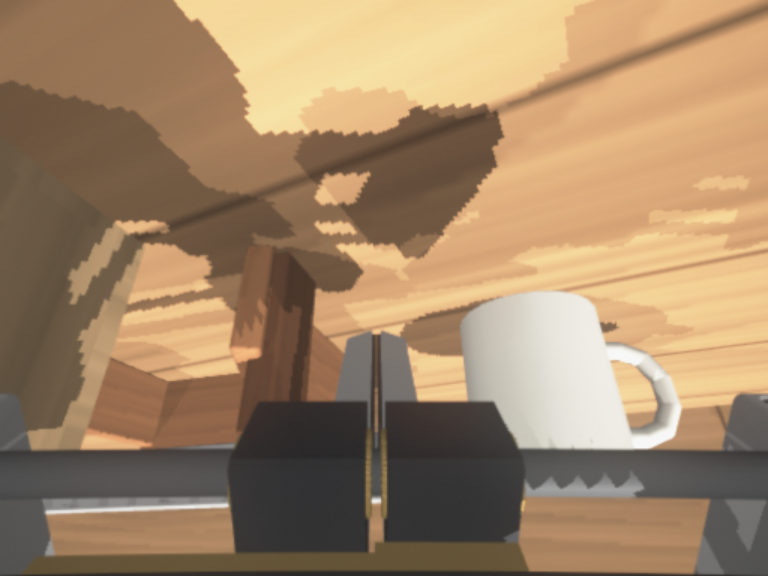

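```bash
cat > arc.py <<'E'
from st import *
import sys
def arc(th0,th1,n=8,r=.267,h=.029,x=.006):
    o,R,p=obs(); M=R.as_matrix(); g=p+M@[0,0,.18]
    for k in range(1,n+1):
        t=th0+(th1-th0)*k/n
        T=B(x,-.125+r*np.cos(t)+h*np.sin(t),.09+r*np.sin(t)-h*np.cos(t))
        print(round(t,3),np.round(M.T@(T-g)/.1,3))
arc(float(sys.argv[1]),float(sys.argv[2]))
E
python3 arc.py 0 0.2
```

```text
t 3.08 q [ 0.567  0.159  1.863 -0.903  0.864 -0.042] tcp [0.4689 0.2587 0.1806] zdir [ 0.641 -0.3   -0.707] rpy [3.141 0.786 2.702] F [-0.55 -0.12 -0.27] w 0.0002
  tip bay [0.0187 0.1383 0.0399] grasp bay [0.0058 0.1426 0.0535]
0.025 [-0.102  0.002 -0.099]
0.05 [-0.148  0.006 -0.148]
0.075 [-0.195  0.009 -0.196]
0.1 [-0.242  0.01  -0.243]
0.125 [-0.29   0.01  -0.291]
0.15 [-0.338  0.008 -0.338]
0.175 [-0.386  0.005 -0.384]
0.2 [-0.435 -0.    -0.43 ]
```

move_arm(
  increments=[
    [[0, -0.05, 0, -0.05, 0, 0, 0], [0, -0.1, 0, -0.1, 0, 0, 0], [0, -0.15, 0.01, -0.15, 0, 0, 0], [0, -0.2, 0.01, -0.2, 0, 0, 0], [0, -0.26, 0.01, -0.26, 0, 0, 0], [0, -0.32, 0.01, -0.32, 0, 0, 0], [0, -0.38, 0.01, -0.38, 0, 0, 0], [0, -0.43, 0, -0.43, 0, 0, 0]],
  ],
)

```text
time: 3.75
tool_pos: [0.4693, 0.2575, 0.2417]
ee_rot: [-3.141, 0.786, 2.701]
wrist_force: [-2.4, -0.5, -1.4]
width: 0.0006
```

```bash
python3 arc.py 0.2 0.42
python3 - <<'E'
from st import *
p,d=robot.snapshot("scene"); p=p[100:270,150:390]
cv2.imwrite("pics/scene3.png",cv2.resize(p[:,:,::-1],None,fx=3,fy=3))
E
```

```text
t 3.75 q [ 0.565  0.074  1.814 -0.823  0.952 -0.172] tcp [0.4693 0.2575 0.2417] zdir [ 0.64  -0.301 -0.707] rpy [-3.141  0.786  2.701] F [-2.37 -0.53 -1.39] w 0.0006
  tip bay [0.0189 0.1368 0.1009] grasp bay [0.0061 0.1411 0.1145]
0.228 [-0.051  0.005 -0.055]
0.255 [-0.105 -0.004 -0.104]
0.282 [-0.159 -0.016 -0.153]
0.31 [-0.214 -0.029 -0.201]
0.338 [-0.268 -0.044 -0.249]
0.365 [-0.323 -0.061 -0.295]
0.392 [-0.378 -0.079 -0.341]
0.42 [-0.433 -0.1   -0.386]
```

View pics/scene3.png

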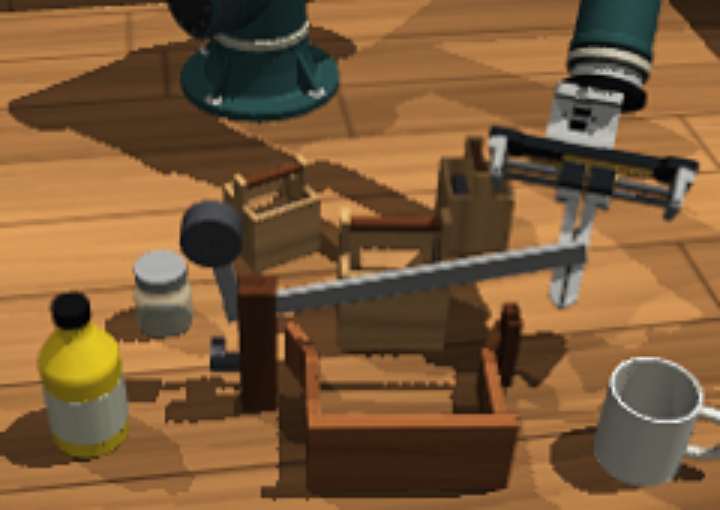

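The bar is rising on the fingers, with its end at (580,255). Continuing along the arc.

move_arm(
  increments=[
    [[0, -0.05, 0, -0.05, 0, 0, 0], [0, -0.1, 0, -0.1, 0, 0, 0], [0, -0.16, -0.02, -0.15, 0, 0, 0], [0, -0.21, -0.03, -0.2, 0, 0, 0], [0, -0.27, -0.04, -0.25, 0, 0, 0], [0, -0.32, -0.06, -0.3, 0, 0, 0], [0, -0.38, -0.08, -0.34, 0, 0, 0], [0, -0.43, -0.1, -0.39, 0, 0, 0]],
  ],
)

```text
time: 4.47
tool_pos: [0.4678, 0.2471, 0.2995]
ee_rot: [3.141, 0.785, 2.702]
wrist_force: [0.6, -0.2, -2.1]
width: 0.0008
```

```bash
python3 arc.py 0.42 0.64
```

```text
t 4.47 q [ 0.548 -0.004  1.769 -0.762  1.026 -0.291] tcp [0.4678 0.2471 0.2995] zdir [ 0.64  -0.301 -0.707] rpy [3.141 0.785 2.702] F [ 0.58 -0.21 -2.08] w 0.0008
  tip bay [0.0187 0.1264 0.1586] grasp bay [0.0058 0.1307 0.1722]
0.448 [-0.058 -0.023 -0.044]
0.475 [-0.112 -0.047 -0.087]
0.502 [-0.167 -0.073 -0.129]
0.53 [-0.222 -0.101 -0.171]
0.557 [-0.276 -0.13  -0.211]
0.585 [-0.33  -0.162 -0.25 ]
0.613 [-0.384 -0.195 -0.289]
0.64 [-0.438 -0.229 -0.326]
```

move_arm(
  increments=[
    [[0, -0.06, -0.02, -0.04, 0, 0, 0], [0, -0.11, -0.05, -0.09, 0, 0, 0], [0, -0.17, -0.07, -0.13, 0, 0, 0], [0, -0.22, -0.1, -0.17, 0, 0, 0], [0, -0.28, -0.13, -0.21, 0, 0, 0], [0, -0.33, -0.16, -0.25, 0, 0, 0], [0, -0.38, -0.2, -0.29, 0, 0, 0], [0, -0.44, -0.23, -0.33, 0, 0, 0]],
  ],
)

```text
time: 5.13
tool_pos: [0.4649, 0.2229, 0.354]
ee_rot: [3.141, 0.786, 2.702]
wrist_force: [-0.7, 0.5, -0.5]
width: 0.0002
```

```bash
python3 arc.py 0.64 0.82
```

```text
t 5.13 q [ 0.506 -0.086  1.734 -0.706  1.084 -0.417] tcp [0.4649 0.2229 0.354 ] zdir [ 0.64  -0.301 -0.707] rpy [3.141 0.786 2.702] F [-0.72  0.49 -0.5 ] w 0.0002
  tip bay [0.0187 0.1021 0.2132] grasp bay [0.0059 0.1064 0.2268]
0.662 [-0.04  -0.028 -0.025]
0.685 [-0.084 -0.059 -0.054]
0.708 [-0.127 -0.091 -0.082]
0.73 [-0.17  -0.123 -0.109]
0.752 [-0.212 -0.157 -0.135]
0.775 [-0.254 -0.192 -0.161]
0.797 [-0.296 -0.228 -0.185]
0.82 [-0.338 -0.265 -0.209]
```

move_arm(
  increments=[
    [[0, -0.04, -0.03, -0.03, 0, 0, 0], [0, -0.08, -0.06, -0.05, 0, 0, 0], [0, -0.13, -0.09, -0.08, 0, 0, 0], [0, -0.17, -0.12, -0.11, 0, 0, 0], [0, -0.21, -0.16, -0.14, 0, 0, 0], [0, -0.25, -0.19, -0.16, 0, 0, 0], [0, -0.3, -0.23, -0.19, 0, 0, 0], [0, -0.34, -0.27, -0.21, 0, 0, 0]],
  ],
)

```text
time: 5.8
tool_pos: [0.4618, 0.1945, 0.3928]
ee_rot: [3.141, 0.786, 2.702]
wrist_force: [0.7, -0.8, -0.6]
width: 0.0001
```

```bash
python3 arc.py 0.82 1.0;  python3 - <<'E'
from st import *
p,d=robot.snapshot("scene"); p=p[50:270,150:390]
cv2.imwrite("pics/scene4.png",cv2.resize(p[:,:,::-1],None,fx=2.5,fy=2.5))
E
```

```text
t 5.8 q [ 0.452 -0.151  1.714 -0.659  1.117 -0.524] tcp [0.4618 0.1945 0.3928] zdir [ 0.64  -0.301 -0.707] rpy [3.141 0.786 2.702] F [ 0.69 -0.85 -0.57] w 0.0001
  tip bay [0.0189 0.0735 0.252 ] grasp bay [0.006  0.0778 0.2656]
0.842 [-0.039 -0.033 -0.024]
0.865 [-0.079 -0.072 -0.046]
0.887 [-0.119 -0.111 -0.067]
0.91 [-0.159 -0.152 -0.087]
0.932 [-0.198 -0.194 -0.107]
0.955 [-0.237 -0.236 -0.126]
0.978 [-0.275 -0.28  -0.143]
1.0 [-0.313 -0.324 -0.16 ]
```

View pics/scene4.png

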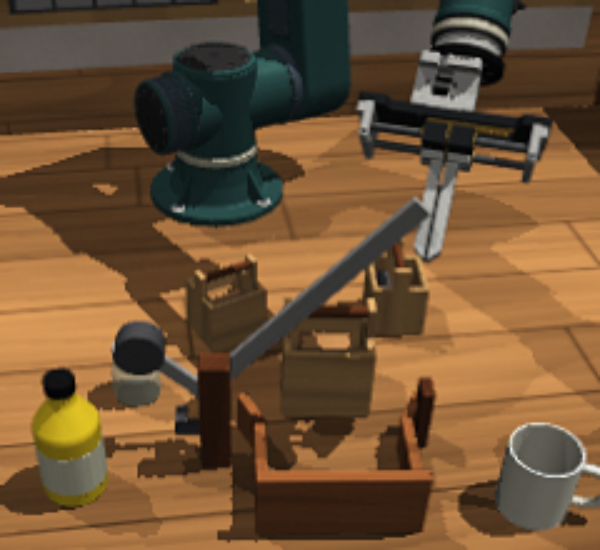

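```bash
sed -i 's/r=.267/r=.257/' arc.py; python3 arc.py 0.85 1.05
```

```text
t 5.85 q [ 0.451 -0.152  1.713 -0.66   1.117 -0.524] tcp [0.4619 0.194  0.394 ] zdir [ 0.641 -0.301 -0.705] rpy [3.14  0.788 2.7  ] F [ 0.53 -0.07  0.54] w 0.0009
  tip bay [0.0193 0.0729 0.2534] grasp bay [0.0064 0.0773 0.267 ]
0.875 [-0.043 -0.146  0.02 ]
0.9 [-0.086 -0.189 -0.003]
0.925 [-0.129 -0.233 -0.024]
0.95 [-0.171 -0.278 -0.044]
0.975 [-0.212 -0.324 -0.063]
1.0 [-0.252 -0.371 -0.082]
1.025 [-0.292 -0.419 -0.098]
1.05 [-0.332 -0.468 -0.114]
```

move_arm(
  increments=[
    [[0, -0.03, -0.07, 0, 0, 0, 0], [0, -0.06, -0.14, 0, 0, 0, 0], [0, -0.11, -0.2, -0.01, 0, 0, 0], [0, -0.15, -0.26, -0.03, 0, 0, 0], [0, -0.2, -0.31, -0.06, 0, 0, 0], [0, -0.25, -0.37, -0.08, 0, 0, 0], [0, -0.29, -0.42, -0.1, 0, 0, 0], [0, -0.33, -0.47, -0.11, 0, 0, 0]],
  ],
)

```text
time: 6.52
tool_pos: [0.4558, 0.1452, 0.4241]
ee_rot: [3.141, 0.786, 2.701]
wrist_force: [-0.2, -0.2, 0.3]
width: 0.0005
```

```bash
python3 arc.py 1.05 1.2;  python3 - <<'E'
from st import *
p,d=robot.snapshot("scene"); p=p[50:270,150:390]
cv2.imwrite("pics/scene5.png",cv2.resize(p[:,:,::-1],None,fx=2.5,fy=2.5))
E
```

```text
t 6.52 q [ 0.349 -0.234  1.72  -0.592  1.118 -0.666] tcp [0.4558 0.1452 0.4241] zdir [ 0.641 -0.301 -0.707] rpy [3.141 0.786 2.701] F [-0.17 -0.21  0.26] w 0.0005
  tip bay [0.0187 0.0238 0.2834] grasp bay [0.0058 0.0281 0.297 ]
1.069 [-0.041 -0.037 -0.021]
1.087 [-0.07  -0.075 -0.031]
1.106 [-0.098 -0.113 -0.041]
1.125 [-0.125 -0.152 -0.05 ]
1.144 [-0.153 -0.191 -0.059]
1.163 [-0.179 -0.231 -0.067]
1.181 [-0.206 -0.271 -0.074]
1.2 [-0.232 -0.311 -0.081]
```

View pics/scene5.png

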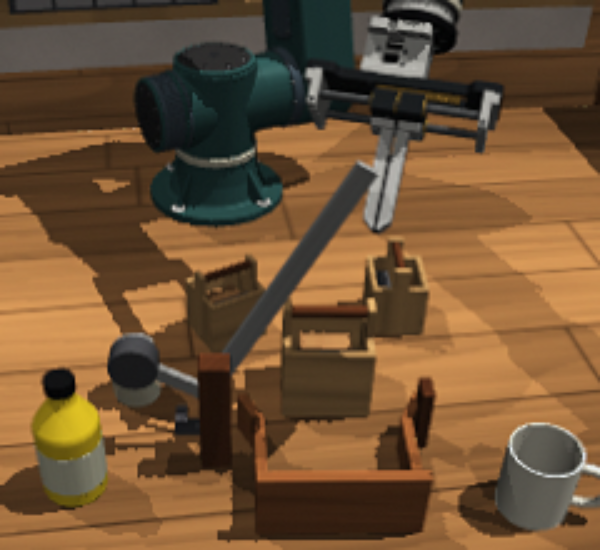

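move_arm(
  increments=[
    [[0, -0.04, -0.04, -0.02, 0, 0, 0], [0, -0.07, -0.08, -0.03, 0, 0, 0], [0, -0.1, -0.11, -0.04, 0, 0, 0], [0, -0.13, -0.15, -0.05, 0, 0, 0], [0, -0.15, -0.19, -0.06, 0, 0, 0], [0, -0.15, -0.19, -0.06, 0, 0, 0], [0, -0.15, -0.19, -0.06, 0, 0, 0], [0, -0.15, -0.19, -0.06, 0, 0, 0]],
  ],
)

```text
time: 7.23
tool_pos: [0.4535, 0.1259, 0.4378]
ee_rot: [3.142, 0.785, 2.702]
wrist_force: [-0.5, 0.5, 0.1]
width: 0.0006
```

Run:
```python
from st import *
obs()
p,d=robot.snapshot("scene"); p=p[50:270,150:390]
cv2.imwrite("pics/scene6.png",cv2.resize(p[:,:,::-1],None,fx=2.5,fy=2.5))
```

```text
t 7.23 q [ 0.305 -0.262  1.716 -0.56   1.123 -0.728] tcp [0.4535 0.1259 0.4378] zdir [ 0.64  -0.301 -0.707] rpy [3.142 0.785 2.702] F [-0.51  0.55  0.09] w 0.0006
  tip bay [0.0185 0.0043 0.2969] grasp bay [0.0056 0.0086 0.3105]
```

View pics/scene6.png

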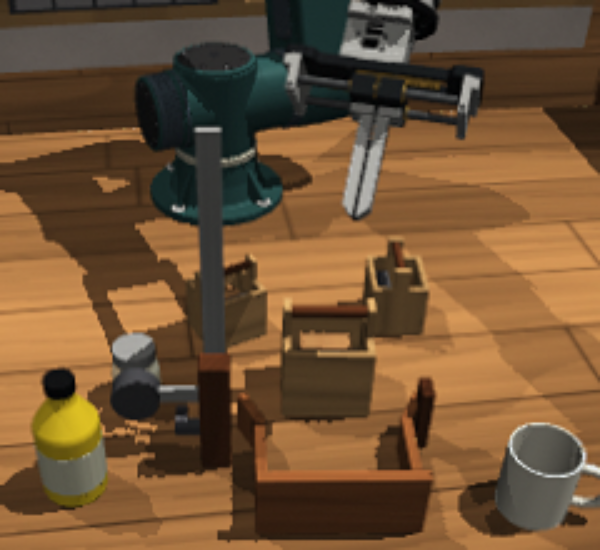

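```bash
cat > plan.py <<'E'
from st import *
def tgt(x,y,z,tilt,dyaw=0,d=.1992):
    o,R,p=obs(); M=R.as_matrix(); b=bay[2]+dyaw; t=np.radians(tilt)
    f=np.array([np.cos(b),np.sin(b),0]); Z=f*np.sin(t)+np.array([0,0,-np.cos(t)]); Y=np.array([-np.sin(b),np.cos(b),0]); X=np.cross(Y,Z)
    R2=np.c_[X,Y,Z]; rv=Ro.from_matrix(M.T@R2).as_rotvec()/(np.pi/2)
    print('  shift',np.round(M.T@(B(x,y,z)-R2@[0,0,d]-p)/.1,3),'rot',np.round(rv,3),'deg',np.degrees(np.linalg.norm(rv)*np.pi/2), 'TCP',B(x,y,z)-R2@[0,0,d])
E
python3 -c "
from plan import *
tgt(-.165,0,.22,12)
c=cam('top')
for u,v in [(413,465),(437,550),(242,440),(238,550)]: print(toB(onz(c,(u+.5)/3.6-.5+140,(v+.5)/3.6-.5+125,.075)))"
```

```text
t 7.28 q [ 0.305 -0.262  1.715 -0.56   1.123 -0.728] tcp [0.4536 0.126  0.4378] zdir [ 0.64  -0.301 -0.707] rpy [-3.141  0.785  2.702] F [ 0.07  0.38 -0.16] w 0.0005
  tip bay [0.0185 0.0044 0.2969] grasp bay [0.0056 0.0087 0.3104]
  shift [ 0.665 -0.757 -0.34 ] rot [-0.1    0.363 -0.184] deg 37.70868244434983 TCP [0.35702881 0.08764009 0.414847  ]
[-0.18112153 -0.06592233  0.075     ]
[-0.2429452  -0.08989868  0.075     ]
[-0.17485119  0.06519861  0.075     ]
[-0.25774031  0.06005771  0.075     ]
```

move_arm(
  increments=[
    [[0, 0.08, -0.1, -0.04, -0.01, 0.05, -0.02], [0, 0.18, -0.2, -0.09, -0.03, 0.1, -0.05], [0.3, 0.28, -0.3, -0.14, -0.04, 0.15, -0.08], [0.5, 0.38, -0.42, -0.19, -0.06, 0.21, -0.1], [0.5, 0.47, -0.54, -0.24, -0.07, 0.26, -0.13], [0.5, 0.57, -0.65, -0.29, -0.09, 0.31, -0.16], [0.5, 0.67, -0.76, -0.34, -0.1, 0.36, -0.18], [0.5, 0.67, -0.76, -0.34, -0.1, 0.36, -0.18]],
  ],
)

```text
time: 7.95
tool_pos: [0.3556, 0.0868, 0.4142]
ee_rot: [3.139, 0.212, 3.02]
wrist_force: [-0.3, -0.7, 0.5]
width: 0.037
```

Run:
```python
from plan import *
tgt(-.16,0,.035,12)
for n in ["scene","top"]:
    p,d=robot.snapshot(n); np.save(f"pics/{n}7.npy",d)
    cv2.imwrite(f"pics/{n}7.png",cv2.resize(p[50:280,130:370,::-1],None,fx=2.5,fy=2.5,interpolation=cv2.INTER_CUBIC))
```

```text
t 7.95 q [ 0.103 -0.408  1.785 -0.045  1.558 -1.35 ] tcp [0.3556 0.0868 0.4142] zdir [ 0.209 -0.023 -0.978] rpy [3.139 0.212 3.02 ] F [-0.28 -0.68  0.47] w 0.037
  tip bay [-0.1659 -0.0008  0.2194] grasp bay [-0.1699 -0.0008  0.2382]
  shift [0.325 0.006 1.815] rot [ 0.001  0.001 -0.004] deg 0.35820181260532125 TCP [0.36199527 0.08706189 0.229847  ]
```

View pics/scene7.png

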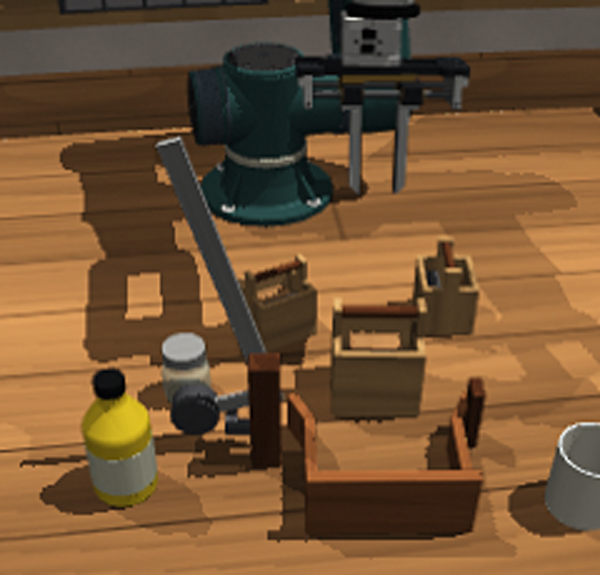

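View pics/top7.png

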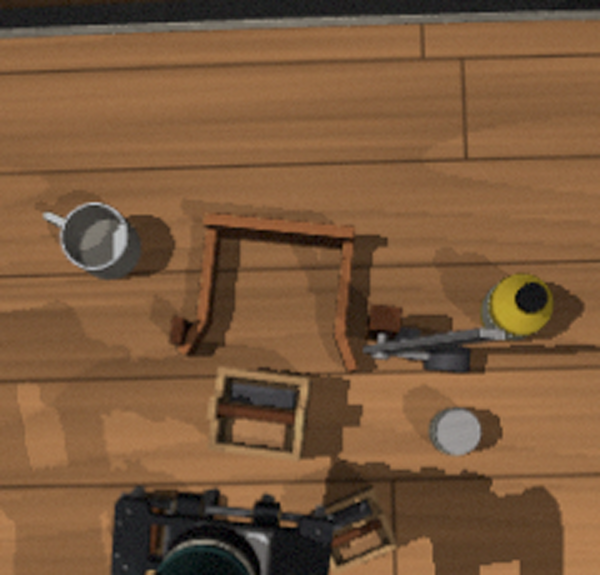

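move_arm(
  increments=[
    [[0.5, 0.04, 0, 0.2, 0, 0, 0], [0.5, 0.08, 0, 0.44, 0, 0, 0], [0.5, 0.12, 0, 0.68, 0, 0, 0], [0.5, 0.16, 0, 0.91, 0, 0, 0], [0.5, 0.16, 0, 0.91, 0, 0, 0]],
  ],
)

```text
time: 8.47
tool_pos: [0.3594, 0.0875, 0.3172]
ee_rot: [-3.141, 0.207, 3.021]
wrist_force: [-1.1, 0.3, -0.2]
width: 0.0473
```

move_arm(
  increments=[
    [[0.5, 0.04, 0, 0.22, 0, 0, 0], [0.5, 0.08, 0, 0.44, 0, 0, 0], [0.5, 0.12, 0, 0.66, 0, 0, 0], [0.5, 0.16, 0, 0.83, 0, 0, 0], [0.5, 0.16, 0, 0.9, 0, 0, 0], [0.5, 0.16, 0, 0.9, 0, 0, 0]],
  ],
)

```text
time: 8.97
tool_pos: [0.3641, 0.0873, 0.2304]
ee_rot: [3.14, 0.214, 3.021]
wrist_force: [-0.3, -0.7, 0.2]
width: 0.0471
```

Run:
```python
from plan import *
tgt(-.13,0,.035,12)
p,d=robot.snapshot("wrist"); cv2.imwrite("pics/wrist8.png",p[:,:,::-1])
p,d=robot.snapshot("scene"); cv2.imwrite("pics/scene8.png",cv2.resize(p[50:280,130:370,::-1],None,fx=2.5,fy=2.5,interpolation=cv2.INTER_CUBIC))
```

```text
t 8.97 q [ 0.102 -0.287  2.073 -0.05   1.148 -1.333] tcp [0.3641 0.0873 0.2304] zdir [ 0.211 -0.024 -0.977] rpy [3.14  0.214 3.021] F [-0.33 -0.73  0.19] w 0.0471
  tip bay [-0.157   0.0006  0.0357] grasp bay [-0.1611  0.0005  0.0545]
  shift [-0.271 -0.003  0.064] rot [ 0.     0.003 -0.003] deg 0.3625960685878343 TCP [0.391794   0.08359267 0.229847  ]
```

View pics/wrist8.png

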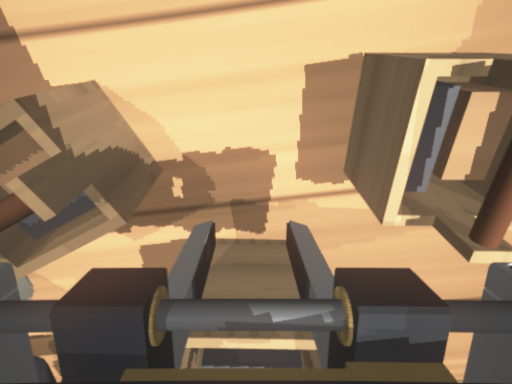

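View pics/scene8.png

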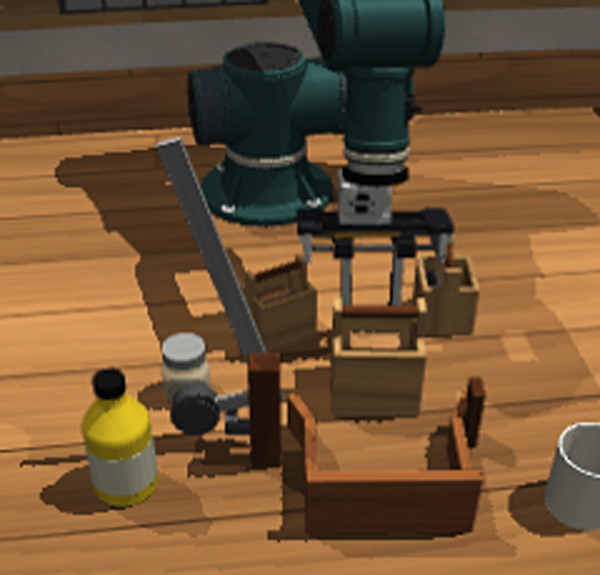

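move_arm(
  increments=[
    [[0.5, -0.05, 0, 0.01, 0, 0, 0], [0.5, -0.11, 0, 0.02, 0, 0, 0], [0.5, -0.17, 0, 0.03, 0, 0, 0], [0.5, -0.22, 0, 0.05, 0, 0, 0], [0.5, -0.27, 0, 0.06, 0, 0, 0], [0.5, -0.33, 0, 0.07, 0, 0, 0], [0.5, -0.38, 0, 0.08, 0, 0, 0], [0.5, -0.44, 0, 0.09, 0, 0, 0]],
  ],
)

```text
time: 9.73
tool_pos: [0.4081, 0.0816, 0.2311]
ee_rot: [3.14, 0.21, 3.02]
wrist_force: [-5.0, 1.7, 1.8]
width: 0.047
```

Run:
```python
from plan import *
tgt(-.055,0,.035,12)
p,d=robot.snapshot("scene"); cv2.imwrite("pics/scene9.png",cv2.resize(p[50:280,130:370,::-1],None,fx=2.5,fy=2.5,interpolation=cv2.INTER_CUBIC))
```

```text
t 9.73 q [ 0.075 -0.179  1.987 -0.043  1.128 -1.36 ] tcp [0.4081 0.0816 0.2311] zdir [ 0.207 -0.023 -0.978] rpy [3.14 0.21 3.02] F [-5.02  1.65  1.79] w 0.047
  tip bay [-1.134e-01  1.000e-04  3.630e-02] grasp bay [-1.174e-01  1.000e-04  5.510e-02]
  shift [-0.57   0.003  0.134] rot [ 0.001  0.001 -0.003] deg 0.3116155567749344 TCP [0.46629084 0.07491961 0.229847  ]
```

View pics/scene9.png

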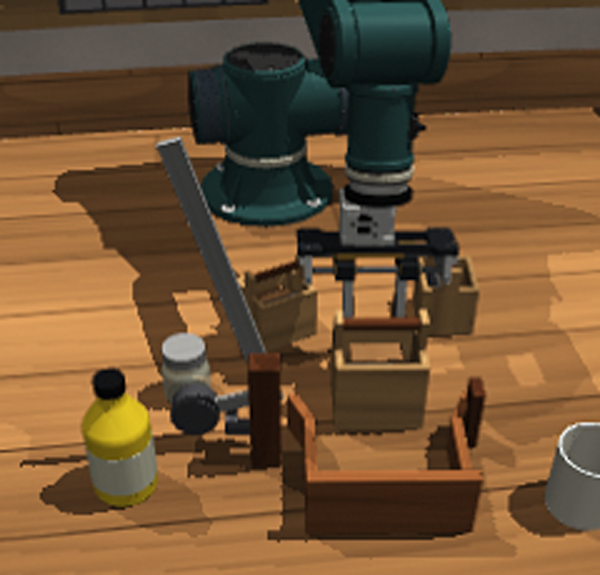

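move_arm(
  increments=[
    [[0.5, -0.07, 0, 0.02, 0, 0, 0], [0.5, -0.14, 0, 0.03, 0, 0, 0], [0.5, -0.21, 0, 0.05, 0, 0, 0], [0.5, -0.28, 0, 0.07, 0, 0, 0], [0.5, -0.35, 0, 0.08, 0, 0, 0], [0.5, -0.42, 0, 0.1, 0, 0, 0], [0.5, -0.5, 0, 0.11, 0, 0, 0], [0.5, -0.57, 0, 0.13, 0, 0, 0]],
  ],
)

```text
time: 10.45
tool_pos: [0.4671, 0.0745, 0.2307]
ee_rot: [3.14, 0.214, 3.02]
wrist_force: [-4.6, 0.0, 3.3]
width: 0.0469
```

Run:
```python
from plan import *
tgt(-.005,0,.035,12)
p,d=robot.snapshot("scene"); cv2.imwrite("pics/scene10.png",cv2.resize(p[50:280,130:370,::-1],None,fx=2.5,fy=2.5,interpolation=cv2.INTER_CUBIC))
p,d=robot.snapshot("top"); cv2.imwrite("pics/top10.png",cv2.resize(p[100:280,130:370,::-1],None,fx=3,fy=3,interpolation=cv2.INTER_CUBIC))
```

```text
t 10.45 q [ 0.049 -0.045  1.869 -0.038  1.107 -1.387] tcp [0.4671 0.0745 0.2307] zdir [ 0.211 -0.024 -0.977] rpy [3.14  0.214 3.02 ] F [-4.63  0.04  3.29] w 0.0469
  tip bay [-0.0533 -0.0002  0.036 ] grasp bay [-0.0574 -0.0002  0.0548]
  shift [-0.479  0.006  0.112] rot [ 0.001  0.003 -0.003] deg 0.3971184428764456 TCP [0.51595539 0.06913758 0.229847  ]
```

View pics/scene10.png

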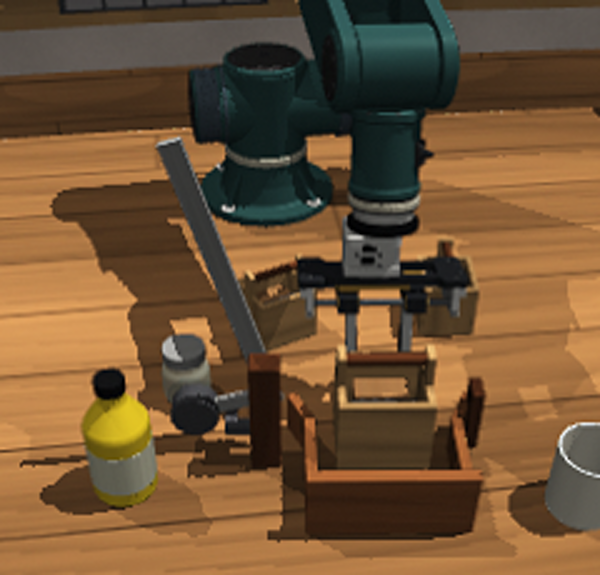

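View pics/top10.png

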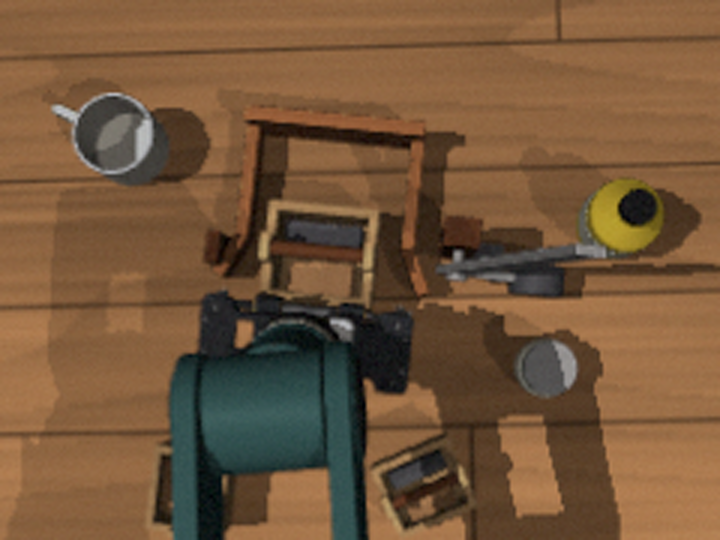

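move_arm(
  increments=[
    [[0.5, -0.06, 0, 0.01, 0, 0, 0], [0.5, -0.12, 0, 0.03, 0, 0, 0], [0.5, -0.18, 0, 0.04, 0, 0, 0], [0.5, -0.24, 0, 0.06, 0, 0, 0], [0.5, -0.3, 0, 0.07, 0, 0, 0], [0.5, -0.36, 0, 0.08, 0, 0, 0], [0.5, -0.42, 0, 0.1, 0, 0, 0], [0.5, -0.48, 0.01, 0.11, 0, 0, 0]],
  ],
)

```text
time: 11.22
tool_pos: [0.5158, 0.0695, 0.2307]
ee_rot: [3.14, 0.214, 3.02]
wrist_force: [-4.4, 0.2, 0.8]
width: 0.047
```

Run:
```python
from plan import *
tgt(.018,0,.035,12)
p,d=robot.snapshot("top"); cv2.imwrite("pics/top11.png",cv2.resize(p[100:280,130:370,::-1],None,fx=3,fy=3,interpolation=cv2.INTER_CUBIC))
```

```text
t 11.22 q [ 0.034  0.06   1.763 -0.035  1.107 -1.404] tcp [0.5158 0.0695 0.2307] zdir [ 0.211 -0.024 -0.977] rpy [3.14  0.214 3.02 ] F [-4.39  0.18  0.83] w 0.047
  tip bay [-0.0043  0.0005  0.036 ] grasp bay [-0.0084  0.0005  0.0548]
  shift [-0.225 -0.002  0.058] rot [ 0.     0.003 -0.003] deg 0.4113100698730754 TCP [0.53880109 0.06647784 0.229847  ]
```

View pics/top11.png

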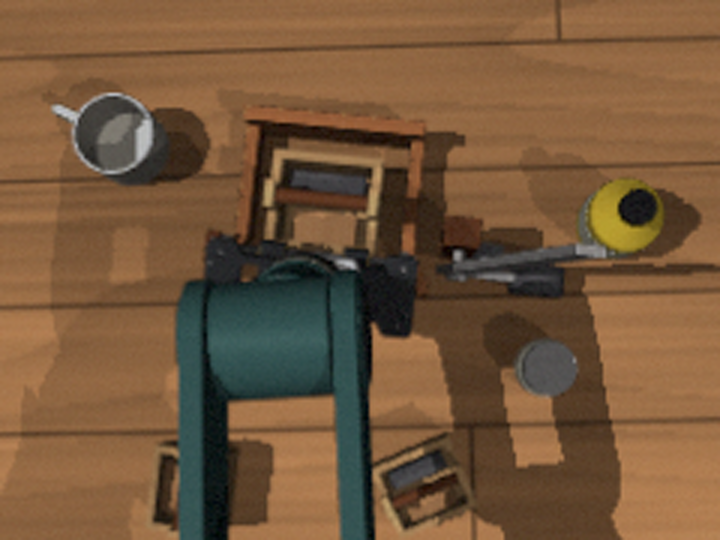

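move_arm(
  increments=[
    [[0.5, -0.04, 0, 0.01, 0, 0, 0], [0.5, -0.08, 0, 0.02, 0, 0, 0], [0.5, -0.12, 0, 0.03, 0, 0, 0], [0.5, -0.15, 0, 0.03, 0, 0, 0], [0.5, -0.18, 0, 0.04, 0, 0, 0], [0.5, -0.2, 0, 0.05, 0, 0, 0], [0.5, -0.22, 0, 0.05, 0, 0, 0]],
  ],
)

```text
time: 11.85
tool_pos: [0.538, 0.067, 0.2306]
ee_rot: [3.139, 0.215, 3.02]
wrist_force: [-4.2, 0.8, 0.6]
width: 0.0469
```

move_arm(
  increments=[
    [[0.5, -0.015, 0, 0, 0, 0, 0], [0.5, -0.03, 0, 0.01, 0, 0, 0], [0.5, -0.04, 0, 0.01, 0, 0, 0]],
  ],
)

```text
time: 12.1
tool_pos: [0.542, 0.0665, 0.2304]
ee_rot: [3.139, 0.214, 3.02]
wrist_force: [-8.4, 2.1, 2.5]
width: 0.0471
```

Run:
```python
from plan import *
tgt(.024,0,.035,12)
p,d=robot.snapshot("top"); cv2.imwrite("pics/top12.png",cv2.resize(p[120:220,190:300,::-1],None,fx=6,fy=6,interpolation=cv2.INTER_CUBIC))
```

```text
t 12.1 q [ 0.026  0.116  1.703 -0.032  1.111 -1.412] tcp [0.542  0.0665 0.2304] zdir [ 0.211 -0.023 -0.977] rpy [3.139 0.214 3.02 ] F [-8.44  2.07  2.47] w 0.0471
  tip bay [0.0221 0.0006 0.0358] grasp bay [0.018  0.0006 0.0545]
  shift [-0.027 -0.004  0.011] rot [ 0.001  0.003 -0.003] deg 0.41502345054932954 TCP [0.54476083 0.065784   0.229847  ]
```

View pics/top12.png

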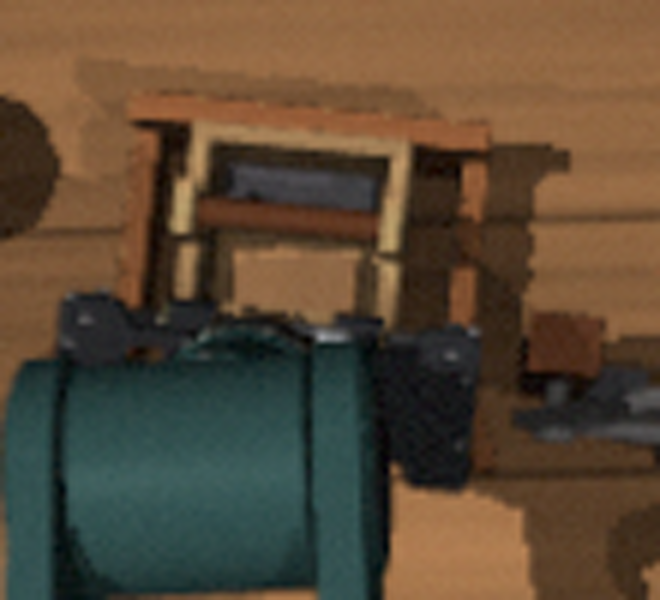

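move_arm(
  increments=[
    [[0.5, -0.01, 0, 0, 0, 0, 0], [0.5, -0.02, 0, 0, 0, 0, 0], [0.5, -0.02, 0, 0, 0, 0, 0]],
  ],
)

```text
time: 12.4
tool_pos: [0.5429, 0.0664, 0.2305]
ee_rot: [3.139, 0.21, 3.02]
wrist_force: [-10.8, 1.0, 5.7]
width: 0.0469
```

Run:
```python
from plan import *
tgt(.024,0,.035,12)
```

```text
t 12.4 q [ 0.026  0.119  1.699 -0.032  1.116 -1.413] tcp [0.5429 0.0664 0.2305] zdir [ 0.207 -0.023 -0.978] rpy [3.139 0.21  3.02 ] F [-10.79   0.98   5.68] w 0.0469
  tip bay [0.0222 0.0006 0.0357] grasp bay [0.0182 0.0006 0.0545]
  shift [-0.017 -0.004  0.011] rot [ 0.001  0.    -0.003] deg 0.30009389627584443 TCP [0.54476083 0.065784   0.229847  ]
```

move_arm(
  increments=[
    [[0.5, -0.01, 0, 0, 0, 0, 0], [0.5, -0.02, 0, 0, 0, 0, 0], [0.5, -0.02, 0, 0, 0, 0, 0]],
  ],
)

```text
time: 12.65
tool_pos: [0.5439, 0.0664, 0.2307]
ee_rot: [3.14, 0.206, 3.021]
wrist_force: [-15.7, 1.9, 9.1]
width: 0.0469
```

Run:
```python
from plan import *
obs()
```

```text
t 12.65 q [ 0.026  0.122  1.695 -0.031  1.121 -1.414] tcp [0.5439 0.0664 0.2307] zdir [ 0.203 -0.023 -0.979] rpy [3.14  0.206 3.021] F [-15.74   1.88   9.05] w 0.0469
  tip bay [0.0224 0.0006 0.0357] grasp bay [0.0185 0.0006 0.0545]
```

move_arm(
  increments=[
    [[0.5, 0.04, 0, -0.01, 0, 0, 0], [0.5, 0.1, 0, -0.02, 0, 0, 0], [0.5, 0.2, 0, -0.04, 0, 0, 0], [0.5, 0.35, 0, -0.07, 0, 0, 0], [0.5, 0.5, 0, -0.11, 0, 0, 0], [0.5, 0.6, 0, -0.2, 0, 0, 0], [0.5, 0.6, 0, -0.4, 0, 0, 0], [0.5, 0.6, 0, -0.7, 0, 0, 0]],
  ],
)

```text
time: 13.32
tool_pos: [0.4713, 0.0746, 0.2847]
ee_rot: [3.14, 0.211, 3.021]
wrist_force: [0.6, -0.0, 0.5]
width: 0.0472
```

move_arm(
  increments=[
    [[0.5, 0.2, 0, -0.2, 0, 0, 0], [0.5, 0.4, 0, -0.4, 0, 0, 0], [0.5, 0.6, 0, -0.6, 0, 0, 0], [0.5, 0.8, 0, -0.8, 0, 0, 0], [0.5, 1.0, 0, -1.0, 0, 0, 0], [0.5, 1.0, 0, -1.0, 0, 0, 0]],
  ],
)

```text
time: 13.82
tool_pos: [0.3526, 0.0892, 0.3672]
ee_rot: [3.137, 0.225, 3.021]
wrist_force: [0.7, -0.1, -0.4]
width: 0.0468
```

Run:
```python
from plan import *
obs()
p,d=robot.snapshot("top"); np.save("pics/topf.npy",d); cv2.imwrite("pics/top13.png",cv2.resize(p[125:285,140:360,::-1],None,fx=3.6,fy=3.6,interpolation=cv2.INTER_CUBIC))
p,d=robot.snapshot("scene"); cv2.imwrite("pics/scene13.png",cv2.resize(p[80:280,130:400,::-1],None,fx=2.9,fy=2.9,interpolation=cv2.INTER_CUBIC))
```

```text
t 13.82 q [ 0.111 -0.413  1.881 -0.047  1.453 -1.339] tcp [0.3526 0.0892 0.3672] zdir [ 0.222 -0.022 -0.975] rpy [3.137 0.225 3.021] F [ 0.65 -0.13 -0.44] w 0.0468
  tip bay [-0.1666  0.0018  0.173 ] grasp bay [-0.1709  0.0017  0.1917]
```

View pics/top13.png

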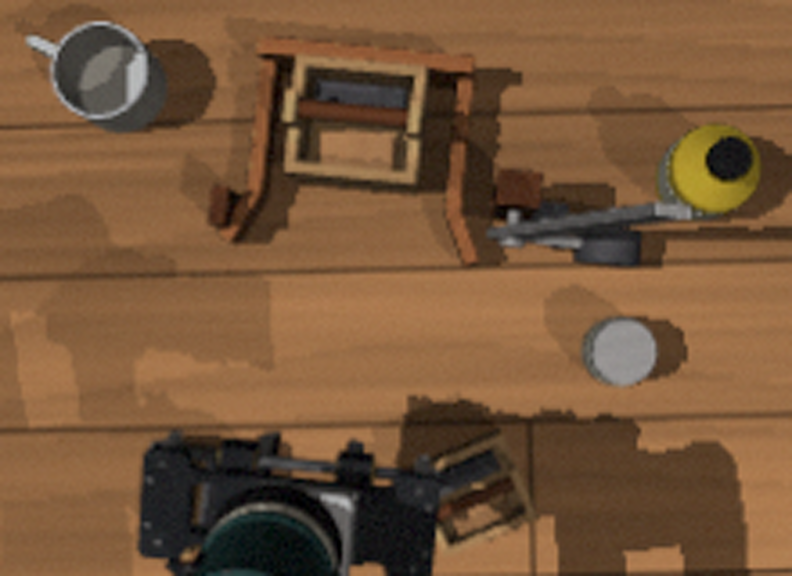

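View pics/scene13.png

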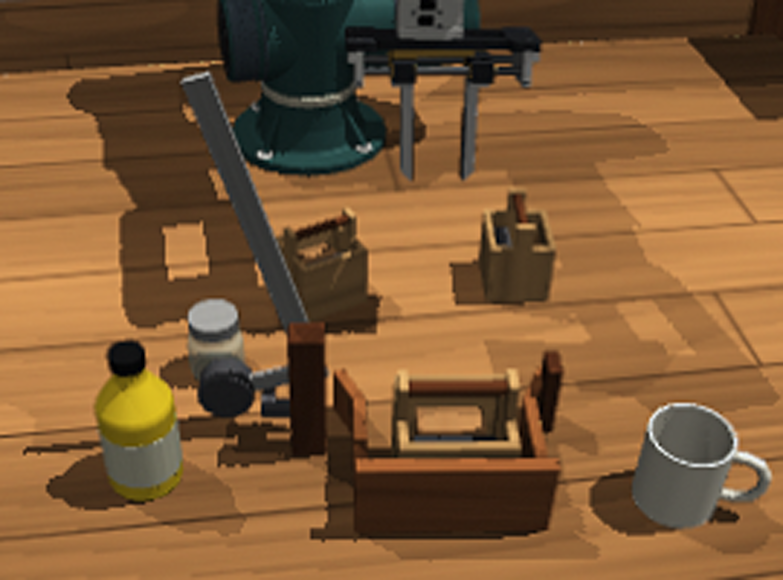

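Run:
```python
from st import *
from scipy.optimize import least_squares
c=cam("top"); P=lambda u,v:np.array([(u+.5)/3.6-.5+140,(v+.5)/3.6-.5+125])
obj=np.array([(45,50,90),(45,-50,90),(-45,-50,90),(-45,50,90)])/1000; pix=np.array([P(297,55),P(430,65),P(417,185),P(285,172)])
def f(q):
    cs,s=np.cos(q[2]),np.sin(q[2]); return (proj(c,np.c_[q[0]+cs*obj[:,0]-s*obj[:,1],q[1]+s*obj[:,0]+cs*obj[:,1],obj[:,2]])-pix).ravel()
r=least_squares(f,[.6,.05,-.1]); print(toB(list(r.x[:2])+[0]),r.x[2]-bay[2],np.round(r.fun,1))
```

```text
[0.07532132 0.0002636  0.        ] -0.002403748260693367 [ 0.2 -0.  -0.4  0.4  0.  -0.3  0.2 -0.1]
```

The tote measures x = 75.3 mm, y = 0.3 mm and yaw −0.002 rad in the bay's frame, which is home. The bar rests on its stop, the other objects have not moved, and the arm touches nothing.

```bash
python3 -c "
from bench import robot
print(robot.close_job())"
```

```text
the job is handed in; nothing more can be done
None
```

I raised the bar and pushed the tote home, then handed the job in at about 14 s of the 58 s limit.

- **Bar:** I pushed it up from under its free end with shut fingers, at about 0.35 rad/s. Once past balance it went to its stop by itself, and the later pictures show it still there.
- **Tote:** I pushed it under the raised bar with two fingertips low on its rear wall, using about 5 N. At the back board the force rose to about 16 N while the fingertips moved only 0.2–0.3 mm, so I took it as seated.
- **Last checks:** after I backed the arm away, the top picture put the tote at x = 75.3 mm, y = 0.3 mm and yaw −0.002 rad in the bay's frame (home is x = 75 mm). The mug, bottle and jar look unmoved in the pictures, and the wrist force read under 1 N with the arm clear. No check failed or disagreed.

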